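# Put the tea carton in the caddy and draw its flat lid shut

## Robot

A 7-joint arm with a two-finger parallel gripper is mounted at the origin on a cart in front of the work surface, level with it; the furniture and walls round the work are solid. World frame = base frame: x ahead of the robot, y to its left, z up, the work surface at z = 0. Lengths are in mm, angles in rad, forces in N, time in s.
With the tool pointing down it reaches from about 350 to 900 mm from the base axis. Payload 8.1 kg.
Tool frame: the origin (TCP) lies midway between the tips of the shut fingers; the grasp point (between the pads) lies 19 mm behind it; z points along the fingers, y is the line along which they close (so a half turn about z gives the same grasp; the last joint's range is limited). The gripper opens to 92 mm and grips with 3 to 60 N. Pads are 19 mm wide; open, the fingers measure 130 mm over their backs; the gripper's body (75 mm by 190 mm) begins 47 mm behind the grasp point.
Start: joints at [-1.439, 0.434, 0.025, 1.573, -0.012, 1.134, -0.075], TCP at [145.432, 607.858, 226.742] pointing down, gripper open.
Joint ranges: [-2.62, 2.62], [-0.44, 2.09], [-1.27, 1.32], [0.08, 2.57], [-1.32, 4.46], [0.12, 2], [-2.74, 2.74]. Speed limits (rad/s): [2.22, 2.22, 3.01, 3.01, 3.14, 3.14, 3.14].

## Interface

Orientations are given as a unit quaternion [w, x, y, z].
In Python, from station import monitor, vision, workorder gives the robot as it stands.
- The arm moves only by the shell command python3 -m creep 'ROWS' [OPENING]. ROWS is a JSON object of lists of equal length, an entry for each row: "xyz": the shift along the tool's x, y, z in units of 50 mm (1.0 is 50 mm), a list of three; "yaw": the turn about the tool's z in units of 6 degrees (1.0 is 6 degrees). In form: {"xyz": [[dx, dy, dz], ...], "yaw": [yaw, ...]}. A call has 1 to 20 rows; each row shifts and turns the commanded pose from where the row before left it, along the tool's axes as they then stand; what a row does not reach is not made up. A row lasts 1/10 s, in which the tool goes at most 50 mm and 8.59 degrees, less where a joint would pass 70% of its speed; a pose out of reach is approached as far as the arm can. A call is refused whole if a number of a shift passes 1 or a number of a turn 1, either way. A call with a gripper value outside its range is refused whole. OPENING is the opening, from 0 (shut) to 1 (fully open), set as the call begins (- or left out, the last holds). The fingers move at their own pace and stop on an object; the grip force is fixed at half the most. Time passes only in rows, so rows that do not move let the fingers close. It gives the time, the measured TCP pose, the force, the opening and the grip force at its end, in the units of the state.
- monitor.observe(): the state, without advancing time (a new reading comes with each control period).
- vision.camera(name): name is "scene" or "top" or "wrist"; returns a dict with "frame" (400x640x3 uint8, blue, green, red), "intrinsics" (3x3 intrinsics, pixels), "R" (3x3) and "t" (3): a world point X has camera coordinates R X + t. Camera axes: x right, y down, z forward; pixel columns grow to the right and rows downward; lengths in mm; the calibration is good to about 2 mm. A picture is of the moment at which its call begins. There is no depth.
- workorder.close_job(): hands the job in; it is judged then, once.
The state is a dict: "clock": time; "joints": joint angles; "qvel": joint speeds; "effort": joint torques, N m; "eef_pos": TCP position; "ee_rot": TCP orientation; "force": force on the tool from outside, world axes, zero at the start; "wrist_torque": the same for the moment, N m; "gripper_width": opening from 0.0 (shut) to 1.0 (fully open); "grip_force": force on a finger pad.
Only numpy, scipy, OpenCV 4.12 (cv2) and the standard library are available. Lean on these libraries where they do the work, as an engineer would, in place of code of your own. Each camera call takes 0.05 s, during which the arm holds its last target. There are 200 camera calls.

## Task

Set the small patterned tea carton down upright in the open front compartment of the wooden caddy and let go of it. Then close the caddy fully: its flat lid has no handle, so rest closed fingertips on top of the part that shows, press just firmly enough to carry it and draw the lid toward you until it is home against the front wall. The lid is thin and lies a little higher or lower each time, so feel for it slowly, keep the pressure moderate and steady, never bear hard on it or on the caddy, and leave the other things where they stand.

Things in the scene. Friction and masses are not known exactly. Their poses are not given: they have to be found in the camera images.
- caddy: Plain light wood box, fixed to the worktop, 246 (x) x 132 (y) x 112 mm high. Origin: on the worktop under the centre of its open front compartment; x points to the box's rear, away from the robot. Front and side walls 8 mm thick, tops at z = 104. From x = 65 to 173 a fixed deck (top z = 112) covers the rear; the lid slides back under it into a closed pocket. Over 35 N on caddy or lid is damage.
- caddy_lid (a joint): Lid opening, m, = length of the clear gap between front wall and lid: 0 = shut, 0.094 = fully back; 0.078 to 0.090 at the start. The lid is a flat brown board without handle, 136 (x) x 115 (y) x 6 mm, between the side walls; it slides along the caddy's x and stays where it is left. It takes a steady pull of about 6 N: a press of some 16 N on top carries it, lighter fingertips slip.
- compartment (a point): Centre of the compartment's floor, 6 mm above the worktop; axes as the caddy's. Inside: 130 mm along x (front wall at x = -65 mm), 116 mm along y. The lid fits loosely: its top is nominally 98 mm above the worktop, but lies up to 8 mm higher or lower and rises or falls about 3 mm at most as it is drawn, differently each time. Feel for it at 15 mm/s or slower.
- tea_carton: Small white carton with a dotted pattern, 45 mm (its x) x 52 mm (its y) x 75 mm high, about 60 g, standing loose on the worktop to the left or right of the caddy. Origin: centre of its underside, z up.
- red_tin: Bystander: round white tin with a lid, 63 mm diameter, 80 mm high, on the other side of the caddy. Origin: centre of its underside.
- spice_jar: Bystander: round spice jar, 42 mm diameter, 100 mm high, far right of the caddy. Origin: centre of its underside.
- mill: Bystander: round salt mill, 44 mm diameter, 90 mm high, far left of the caddy. Origin: centre of its underside.
Not all that is in view belongs to the job. Leave any turquoise or yellow look-alike of the tea_carton alone.

How it is judged (in metres and radians):
On the way, in this order (a step that is already met when the one before it is completed fails the run):
1. the tea carton stands upright on the floor of the front compartment, released, while the lid is still open (z of tea_carton in the frame of compartment between -0.004 and 0.006 m and horizontal distance between tea_carton and compartment below 0.07 m and angle between tea_carton's own z axis and vertical below 0.12 rad and contact force between the fingers and tea_carton below 0.1 N and value of joint caddy_lid above 0.05 m), for 0.2 s.
2. the lid is drawn home against the front wall (value of joint caddy_lid below 0.004 m), for 0.2 s.
At the end, for the whole second after the job is handed in: The lid is shut to within 4 mm of the front wall; the tea carton stands upright (within 7 degrees) and at rest on the floor of the front compartment (value of joint caddy_lid below 0.004 m and z of tea_carton in the frame of compartment between -0.004 and 0.006 m and horizontal distance between tea_carton and compartment below 0.07 m and angle between tea_carton's own z axis and vertical below 0.12 rad and linear speed of tea_carton below 0.02 m/s); the robot touches nothing.
It fails at once if the robot bears on the lid or caddy with more than 35 N (contact force between any of the fingers, the arm and caddy above 35 N).
It fails at once if the carton is dropped into the compartment from more than 30 mm (horizontal distance between tea_carton and compartment below 0.07 m and z of tea_carton in the frame of compartment above 0.03 m and contact force between anything else and tea_carton below 0.01 N).
It fails at once if a bystander is moved by more than 20 mm or tipped (distance of any of red_tin, spice_jar, mill from where it was at the start of the episode above 0.02 m or angle between any of red_tin, spice_jar, mill's own z axis and vertical above 0.3 rad).
It also fails if it takes over 64 s, if anything falls off the work surface, if the arm or the gripper's body presses on something with over 40 N, if the wrist force passes 120 N, or if a joint passes its speed limit or range.

## Working session

There is one attempt and no reset: what is moved stays moved. The work goes in short steps, Python scripts to look and compute and a shell command to move; the robot and the scene stay as the last step left them, time stands still between calls to the robot, and variables do not carry over. Pictures are saved under pics/ and viewed, at most 10 in all, crops included, and the job is handed in when it is done.

```bash
mkdir -p pics; ls; python3 - <<'E'
from station import monitor, vision
import cv2,numpy as np
print(monitor.observe())
for n in ("scene","top"):
    c=vision.camera(n); cv2.imwrite(f"pics/{n}0.png",c["frame"]); print(n,c["intrinsics"],c["R"],c["t"])
    np.savez(f"pics/{n}0.npz",**c)
E
```

```text
pics
{'clock': 0.0, 'joints': array([-1.43860975,  0.43520293,  0.02501476,  1.57409262, -0.01160727,
        1.13400412, -0.07505006]), 'qvel': array([-0.00082833,  0.00036474,  0.00056028, -0.00080167,  0.00082721,
        0.00063442, -0.00147437]), 'effort': array([ 1.17024116e-03, -6.67852736e+01,  9.85310376e-01, -3.14451706e+01,
       -6.04845048e-02,  4.26900527e-02,  1.35346754e-04]), 'eef_pos': array([145.35548622, 607.33761152, 225.95964932]), 'ee_rot': array([-1.53850834e-05,  1.17153998e-01,  9.93113453e-01, -7.80721930e-04]), 'force': array([ 0.33187827,  0.50036258, -0.30101069]), 'wrist_torque': array([ 0.02192359, -0.01046783,  0.01224098]), 'grip_force': 0.0, 'gripper_width': 1.0008465982160692}
scene [[389.3561069    0.         318.60999026]
 [  0.         389.3561069  199.23427859]
 [  0.           0.           1.        ]] [[ 0.64916301 -0.76058904 -0.00957597]
 [-0.59482722 -0.49975818 -0.6296208 ]
 [ 0.47409701  0.41442258 -0.77684358]] [-365.76245624  377.78108664  896.29608789]
top [[444.3886009    0.         319.74487549]
 [  0.         444.3886009  205.49780025]
 [  0.           0.           1.        ]] [[-0.00888258 -0.99993212  0.00754019]
 [-0.98524401  0.00746269 -0.17099282]
 [ 0.17092494 -0.00894779 -0.98524342]] [  -7.1162639   557.98664405 1138.74279233]
```

View pics/top0.png

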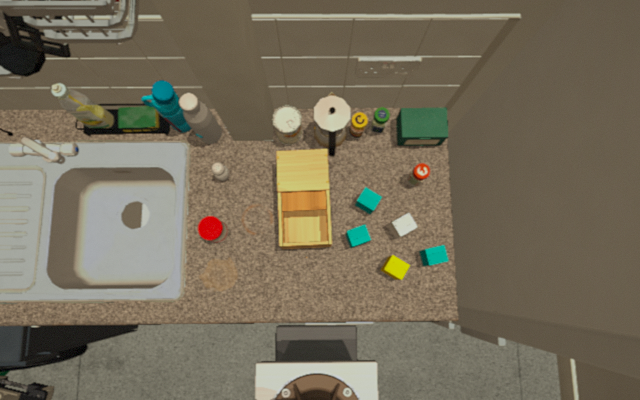

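View pics/scene0.png

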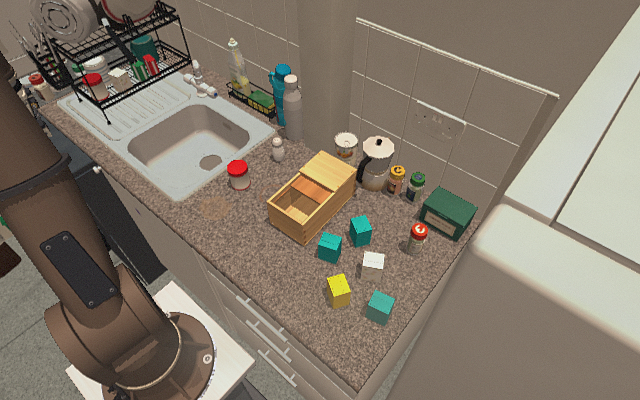

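The top view shows the white carton at about (404,225) and the caddy with its front edge at row ~247, columns 279–331. The red tin is at (210,228), the jar at (421,172) and the mill at (220,172). The turquoise and yellow look-alikes stand around the carton.

```bash
cat > h.py <<'E'
import numpy as np,cv2
def ray(c,uv,z):
    K,R,t=c["intrinsics"],c["R"],np.ravel(c["t"])
    uv=np.atleast_2d(np.float64(uv)); o=-R.T@t
    d=(R.T@np.linalg.inv(K)@np.c_[uv,np.ones(len(uv))].T).T
    return (o+d*((z-o[2])/d[:,2])[:,None])[:,:2]
def proj(c,X):
    p=(c["R"]@np.atleast_2d(X).T).T+np.ravel(c["t"]); q=(c["intrinsics"]@p.T).T
    return q[:,:2]/q[:,2:]
E
python3 - <<'E'
from h import *
T=dict(np.load("pics/top0.npz"));f=T["frame"]
hsv=cv2.cvtColor(f,cv2.COLOR_BGR2HSV)
def comps(m,box,z,name):
    x0,y0,x1,y1=box;M=np.zeros_like(m);M[y0:y1,x0:x1]=m[y0:y1,x0:x1]
    M=cv2.morphologyEx(M,cv2.MORPH_OPEN,np.ones((3,3),np.uint8))
    cs,_=cv2.findContours(M,0,2);c=max(cs,key=cv2.contourArea)
    r=cv2.minAreaRect(c);b=cv2.boxPoints(r);w=ray(T,b,z)
    print(name,cv2.contourArea(c),r,"\n",w.round(1).tolist(),"ctr",w.mean(0).round(1),"sides",np.linalg.norm(w[1]-w[0]).round(1),np.linalg.norm(w[2]-w[1]).round(1), "ang",np.degrees(np.arctan2(*(w[1]-w[0])[::-1])).round(1))
white=cv2.inRange(hsv,(0,0,165),(180,50,255))
comps(white,(385,205,425,245),75,"carton")
wood=cv2.inRange(hsv,(12,70,120),(30,255,255))
comps(wood,(265,145,345,255),108,"caddy")
comps(cv2.inRange(hsv,(0,150,90),(8,255,255)),(190,210,230,245),80,"tin")
comps(cv2.inRange(hsv,(0,150,90),(8,255,255)),(405,155,435,190),100,"jar")
comps(white,(210,155,232,185),90,"mill")
b=cv2.resize(f[135:265,265:435],None,fx=4.5,fy=4.5,interpolation=2);cv2.imwrite("pics/crop1.png",b)
E
```

```text
carton 311.0 ((404.6617736816406, 224.1029510498047), (17.32135581970215, 19.893835067749023), 59.036251068115234) 
 [[508.9, -197.8], [535.4, -243.3], [496.3, -264.8], [470.1, -219.4]] ctr [ 502.7 -231.3] sides 52.7 44.6 ang -59.7
caddy 7428.5 ((304.4999694824219, 199.49996948242188), (78.99998474121094, 108.99998474121094), 0.0) 
 [[426.2, 125.9], [707.8, 129.4], [706.4, -75.6], [424.6, -70.4]] ctr [566.3  27.3] sides 281.6 204.9 ang 0.7
tin 19.0 ((212.0, 218.5), (5.0, 4.0), 90.0) 
 [[527.0, 272.2], [526.9, 261.9], [513.9, 261.5], [514.0, 271.8]] ctr [520.4 266.9] sides 10.3 13.0 ang -90.4
jar 22.0 ((421.5, 176.5), (3.0, 9.0), 90.0) 
 [[627.1, -263.6], [626.9, -286.9], [619.0, -286.5], [619.1, -263.2]] ctr [ 623. -275.] sides 23.3 8.0 ang -90.4
mill 16.5 ((217.5, 168.0), (4.0, 5.0), 90.0) 
 [[657.4, 261.2], [657.3, 248.2], [646.5, 247.8], [646.6, 260.8]] ctr [651.9 254.5] sides 13.0 10.8 ang -90.4
```

View pics/crop1.png

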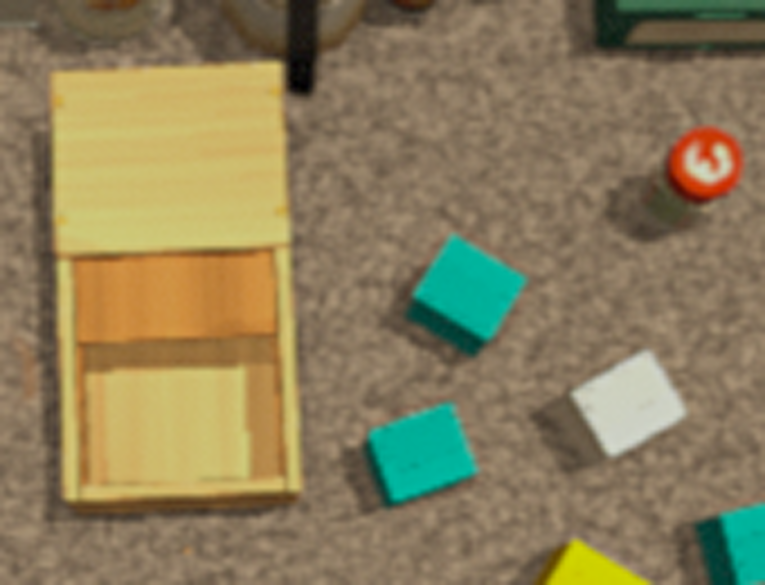

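The crop gives corners for measuring. Deck: (52,72), (281,63), (288,245), (57,257). Front wall top outer edge: (65,500) to (299,495). Lid front edge: (80,342) to (276,334). The carton's top is centred near (628,403).

```bash
python3 - <<'E'
from h import *
T=dict(np.load("pics/top0.npz"));f=T["frame"];hsv=cv2.cvtColor(f,cv2.COLOR_BGR2HSV)
P=lambda l:[(265+(u+.5)/4.5-.5,135+(v+.5)/4.5-.5) for u,v in l]
for n,l,z in (("deck",[(52,72),(281,63),(288,247),(57,257)],112),("front",[(65,500),(299,495)],104),("front in",[(78,487),(284,482)],104),("lidedge",[(80,342),(276,334)],98)):
    w=ray(T,P(l),z);print(n,w.round(1).tolist(),"dir",[round(np.degrees(np.arctan2(*(w[i+1]-w[i])[::-1])),1) for i in range(len(w)-1)])
for n,lo,hi in (("turq",(80,150,130),(95,255,255)),("yellow",(22,220,190),(34,255,255))):
    m=cv2.inRange(hsv,lo,hi);m[:190]=0;m[280:]=0
    m[:,:335]=0;m[:,460:]=0
    for c in cv2.findContours(m,0,2)[0]:
        if cv2.contourArea(c)>100:
            w=ray(T,cv2.boxPoints(cv2.minAreaRect(c)),70);print(n,w.round().tolist())
E
```

```text
deck [[691.3, 99.9], [695.8, -31.3], [587.9, -34.0], [583.1, 96.3]] dir [np.float64(-88.0), np.float64(-178.6), np.float64(92.1)]
front [[446.8, 91.5], [448.5, -38.7]] dir [np.float64(-89.2)]
front in [[454.0, 84.3], [455.9, -30.4]] dir [np.float64(-89.1)]
lidedge [[536.7, 84.1], [540.5, -27.0]] dir [np.float64(-88.1)]
turq [[438.0, -282.0], [450.0, -332.0], [408.0, -340.0], [396.0, -290.0]]
turq [[487.0, -80.0], [504.0, -128.0], [464.0, -142.0], [447.0, -94.0]]
turq [[566.0, -108.0], [604.0, -130.0], [577.0, -174.0], [540.0, -152.0]]
yellow [[388.0, -175.0], [424.0, -197.0], [398.0, -240.0], [362.0, -218.0]]
```

Everything agrees with the sizes given. The caddy origin is about (520.6, 28.7), yaw 1.8°, opening about 83 mm. The carton is at (503,-231), with its 45 mm axis at 30°. I'll turn the tool and travel over.

```bash
python3 -m creep '{"xyz":[[0,0,0],[0,0,0],[0,0,0],[0,0,0],[0,0,0],[0,0,0],[0,0,0],[0,0,0],[-0.4,0.1,0],[-0.7,0.15,0],[-0.75,0.15,0],[-0.75,0.15,0],[-0.75,0.15,0],[-0.75,0.15,0],[-0.75,0.15,0],[-0.75,0.15,0],[-0.75,0.15,0],[-0.75,0.15,0],[-0.75,0.15,0],[-0.75,0.15,0]],"yaw":[0.95,0.95,0.95,0.95,0.95,0.95,1,1,0,0,0,0,0,0,0,0,0,0,0,0]}' 0.76
python3 -m creep '{"xyz":[[-0.75,-0.3,0],[-0.75,-0.3,0],[-0.75,-0.3,0],[-0.75,-0.3,0],[-0.75,-0.3,0],[-0.75,-0.3,0],[-0.75,-0.3,0],[-0.75,-0.3,0],[-0.75,-0.3,0],[-0.75,-0.3,0],[-0.75,-0.3,0],[-0.6,-0.3,0],[-0.4,-0.3,0],[0,0,0],[0,0,0]],"yaw":[0,0,0,0,0,0,0,0,0,0,0,0,0,0,0]}'
```

```text
clock: 2.1
eef_pos: [439.0, 278.6, 226.6]
ee_rot: [-0.0, 0.497, 0.868, -0.0]
force: [-0.4, 0.2, 0.2]
gripper_width: 0.764
grip_force: 0.0
clock: 3.6
eef_pos: [502.6, -217.4, 226.4]
ee_rot: [-0.0, 0.498, 0.867, -0.0]
force: [0.0, 0.3, 0.1]
gripper_width: 0.757
grip_force: 0.0
```

```bash
python3 - <<'E'
from h import *
from station import vision
c=vision.camera("wrist");f=c["frame"];cv2.imwrite("pics/w1.png",f);np.savez("pics/w1.npz",**c)
hsv=cv2.cvtColor(f,cv2.COLOR_BGR2HSV)
m=cv2.inRange(hsv,(0,0,150),(180,50,255))
print(proj(c,[502.7,-231.3,75]))
for k in cv2.findContours(m,0,2)[0]:
    if cv2.contourArea(k)>1500:
        r=cv2.minAreaRect(k);w=ray(c,cv2.boxPoints(r),75);print(r,w.round(1).tolist(),w.mean(0),np.linalg.norm(np.diff(w,axis=0),axis=1))
E
```

```text
[[316.74920017 196.88494143]]
((315.5, 196.0), (41.0, 46.0), 0.0) [[494.6, -265.6], [469.5, -220.1], [507.2, -198.1], [534.0, -242.7]] [ 501.31608403 -231.62193493] [51.99267701 43.60001719 51.97512331]
```

View pics/w1.png

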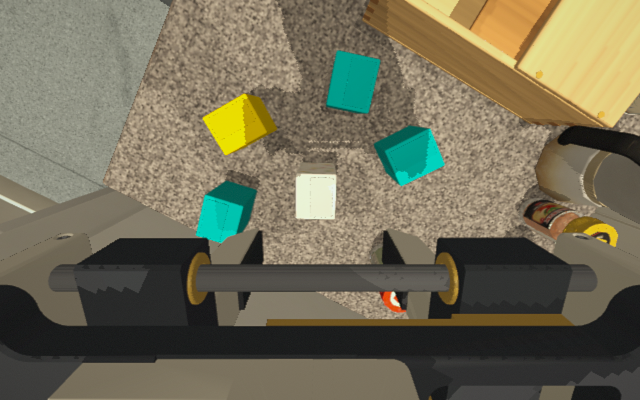

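The wrist view shows the white carton at about (316,196), square to the fingers, with the look-alikes clear of the finger paths. Its centre, (502,-231.5), agrees with the top view. I'll descend and grip.

```bash
python3 -m creep '{"xyz":[[-0.12,-0.08,0.2],[-0.12,-0.07,0.3],[0,0,0.4],[0,0,0.4],[0,0,0.4],[0,0,0.4],[0,0,0.4],[0,0,0.4],[0,0,0.3],[0,0,0.2],[0,0,0.2],[0,0,0],[0,0,0]],"yaw":[0,0,0,0,0,0,0,0,0,0,0,0,0]}'
python3 -m creep '{"xyz":[[0,0,0],[0,0,0],[0,0,0],[0,0,0],[0,0,0],[0,0,0],[0,0,0],[0,0,0]],"yaw":[0,0,0,0,0,0,0,0]}' 0
```

```text
clock: 4.95
eef_pos: [503.1, -231.0, 46.8]
ee_rot: [0.0, 0.497, 0.867, -0.0]
force: [0.2, -0.8, -0.1]
gripper_width: 0.764
grip_force: 0.0
clock: 5.75
eef_pos: [503.2, -230.9, 46.9]
ee_rot: [0.0, 0.497, 0.867, 0.0]
force: [-0.3, 0.3, 5.8]
gripper_width: 0.482
grip_force: 29.7
```

Gripped: 44 mm between the pads. Lift, turn and carry.

```bash
python3 -m creep '{"xyz":[[0,0,-0.2],[0,0,-0.4],[0,0,-0.5],[0,0,-0.5],[0,0,-0.5],[0,0,-0.5],[0,0,-0.4],[0,0,0],[0,0,0],[0,0,0],[0,0,0],[0,0,0],[0,0,0],[0,0,0],[0,0,0],[0,0,0],[0,0,0],[0,0,0],[0,0,0],[0,0,0]],"yaw":[0,0,0,0,0,0,0,-0.5,-0.85,-0.9,-0.9,-0.9,-0.9,-0.9,-0.9,-0.9,-0.9,-0.9,-0.5,-0.3]}'
python3 -m creep '{"xyz":[[0,0.2,0],[0,0.4,0],[0,0.5,0],[0,0.5,0],[0,0.5,0],[0,0.5,0],[0,0.5,0],[0,0.5,0],[0,0.5,0],[-0.04,0.5,0],[0,0.4,0],[0,0.18,0],[0,0,0],[0,0,0]],"yaw":[0,0,0,0,0,0,0,0,0,0,0,0,0,0]}'
```

```text
clock: 7.75
eef_pos: [502.9, -231.0, 197.0]
ee_rot: [-0.0, -0.017, 1.0, -0.0]
force: [0.8, 0.2, -1.3]
gripper_width: 0.48
grip_force: 29.7
clock: 9.15
eef_pos: [496.7, 27.3, 196.8]
ee_rot: [-0.0, -0.016, 1.0, -0.0]
force: [-0.1, 0.4, -0.6]
gripper_width: 0.483
grip_force: 29.7
```

```bash
python3 - <<'E'
from h import *
from station import vision,monitor
for n in("top","wrist"):
    c=vision.camera(n);np.savez(f"pics/{n}2.npz",**c)
    if n=="top": cv2.imwrite("pics/t2.png",cv2.resize(c["frame"][140:270,250:420],None,fx=4,fy=4,interpolation=2))
    else: cv2.imwrite("pics/w2.png",c["frame"])
o=monitor.observe();print(o["eef_pos"],o["force"],o["gripper_width"])
E
```

```text
[496.75069747  26.76954374 196.76427681] [ 0.85130431  0.30877406 -0.81207126] 0.4829711305828082
```

View pics/w2.png

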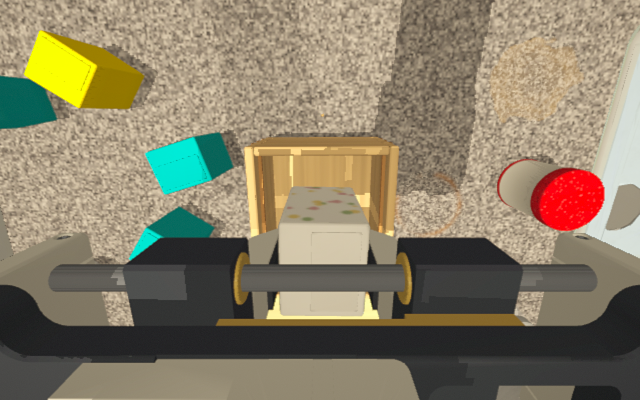

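The wrist view shows the carton held straight above the compartment. The front wall's outer top corners are at about (247,149) and (397,147). I'll cross-check them at z=104.

```bash
python3 - <<'E'
from h import *
c=dict(np.load("pics/wrist2.npz"))
print(ray(c,[(247,149),(397,147)],104), proj(c,[[446.8,91.5,104],[448.5,-38.7,104]]))
E
```

```text
[[452.17517557 -37.23553953]
 [446.6818257   88.81319545]] [[400.17508029 147.23947583]
 [245.07378119 144.53655102]]
```

```bash
python3 -m creep '{"xyz":[[0,0,0.2],[0,0,0.3],[0,0,0.3],[0,0,0.3],[0,0,0.3],[0,0,0.3],[0,0,0.3],[0,0,0.3],[0,0,0.2],[0,0,0.2],[0,0,0.1],[0,0,0],[0,0,0]],"yaw":[0,0,0,0,0,0,0,0,0,0,0,0,0]}'
python3 -m creep '{"xyz":[[0,0,0.02],[0,0,0.02],[0,0,0],[0,0,0]],"yaw":[0,0,0,0]}'
```

```text
clock: 10.55
eef_pos: [497.0, 28.1, 57.0]
ee_rot: [0.0, -0.016, 1.0, 0.0]
force: [0.0, 0.4, -0.4]
gripper_width: 0.478
grip_force: 29.7
clock: 10.95
eef_pos: [496.8, 28.2, 54.9]
ee_rot: [0.0, -0.016, 1.0, 0.0]
force: [-0.8, 0.9, -0.3]
gripper_width: 0.478
grip_force: 29.7
```

```bash
python3 -m creep '{"xyz":[[0,0,0.02],[0,0,0.02],[0,0,0],[0,0,0]],"yaw":[0,0,0,0]}'
```

```text
clock: 11.35
eef_pos: [496.9, 28.0, 52.9]
ee_rot: [0.0, -0.016, 1.0, 0.0]
force: [-0.2, -0.9, 3.3]
gripper_width: 0.483
grip_force: 29.8
```

Floor contact at the expected height. Release, then withdraw.

```bash
python3 -m creep '{"xyz":[[0,0,0],[0,0,0],[0,0,0],[0,0,0],[0,0,0],[0,0,0]],"yaw":[0,0,0,0,0,0]}' 0.62
python3 -m creep '{"xyz":[[0,0,-0.05],[0,0,-0.1],[0,0,-0.2],[0,0,-0.3],[0,0,-0.4],[0,0,-0.4],[0,0,-0.4],[0,0,-0.3],[0,0,-0.1],[0,0,0],[0,0,0]],"yaw":[0,0,0,0,0,0,0,0,0,0,0]}'
python3 - <<'E'
from h import *
from station import vision
for n in("wrist","top"):
    c=vision.camera(n);np.savez(f"pics/{n}3.npz",**c);cv2.imwrite(f"pics/{n}3.png",c["frame"])
E
```

```text
clock: 11.95
eef_pos: [496.8, 28.1, 52.7]
ee_rot: [-0.0, -0.016, 1.0, 0.0]
force: [-0.3, 0.2, 0.7]
gripper_width: 0.617
grip_force: 0.0
clock: 13.05
eef_pos: [496.4, 28.1, 164.9]
ee_rot: [-0.0, -0.016, 1.0, -0.0]
force: [0.5, 0.4, -0.6]
gripper_width: 0.621
grip_force: 0.0
```

View pics/wrist3.png

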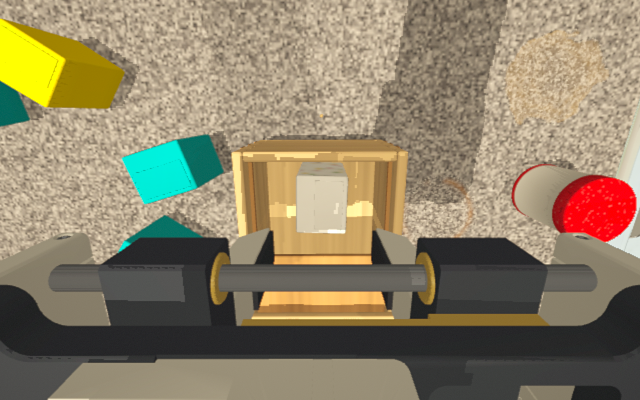

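The carton stands upright in the compartment at about (322,203), clear of the lid edge near row 255. Next I'll close the fingers, move over the visible lid (caddy x≈42) and go down to just above it.

```bash
python3 -m creep '{"xyz":[[-0.2,0,0],[-0.3,0,0],[-0.3,0,0],[-0.3,0,0],[-0.22,0,0],[0,0,0.1],[0,0,0.2],[0,0,0.2],[0,0,0.2],[0,0,0.15],[0,0,0.1],[0,0,0.05],[0,0,0],[0,0,0],[0,0,0]],"yaw":[0,0,0,0,0,0,0,0,0,0,0,0,0,0,0]}' 0
python3 -m creep '{"xyz":[[0,0,0.025],[0,0,0.025],[0,0,0.025],[0,0,0.025]],"yaw":[0,0,0,0]}'
```

```text
clock: 14.65
eef_pos: [563.1, 30.3, 115.6]
ee_rot: [0.0, -0.016, 1.0, 0.0]
force: [-0.4, 1.0, 0.3]
gripper_width: 0.004
grip_force: 0.0
clock: 15.05
eef_pos: [562.7, 30.2, 110.1]
ee_rot: [-0.0, -0.016, 1.0, 0.0]
force: [0.5, 0.1, 0.7]
gripper_width: 0.003
grip_force: 0.0
```

```bash
python3 -m creep '{"xyz":[[0,0,0.02],[0,0,0.02],[0,0,0]],"yaw":[0,0,0]}'; python3 -m creep '{"xyz":[[0,0,0.02],[0,0,0.02],[0,0,0]],"yaw":[0,0,0]}'
```

```text
clock: 15.35
eef_pos: [562.6, 30.2, 108.1]
ee_rot: [-0.0, -0.016, 1.0, -0.0]
force: [-0.4, -0.2, 1.0]
gripper_width: 0.002
grip_force: 0.0
clock: 15.65
eef_pos: [562.6, 30.2, 106.1]
ee_rot: [-0.0, -0.016, 1.0, 0.0]
force: [-0.4, 0.0, -1.0]
gripper_width: 0.008
grip_force: 0.0
```

```bash
python3 -m creep '{"xyz":[[0,0,0.02],[0,0,0]],"yaw":[0,0]}'; python3 -m creep '{"xyz":[[0,0,0.02],[0,0,0]],"yaw":[0,0]}'
```

```text
clock: 15.85
eef_pos: [562.7, 30.2, 105.1]
ee_rot: [-0.0, -0.016, 1.0, 0.0]
force: [0.1, 1.0, 0.5]
gripper_width: 0.007
grip_force: 0.0
clock: 16.05
eef_pos: [562.7, 30.2, 104.1]
ee_rot: [-0.0, -0.016, 1.0, 0.0]
force: [-0.1, 0.7, -0.1]
gripper_width: 0.006
grip_force: 0.0
```

```bash
python3 -m creep '{"xyz":[[0,0,0.02],[0,0,0]],"yaw":[0,0]}'
```

```text
clock: 16.25
eef_pos: [562.7, 30.2, 103.1]
ee_rot: [-0.0, -0.016, 1.0, -0.0]
force: [-0.1, -0.4, -0.9]
gripper_width: 0.007
grip_force: 0.0
```

```bash
python3 -m creep '{"xyz":[[0,0,0.02],[0,0,0]],"yaw":[0,0]}'
```

```text
clock: 16.45
eef_pos: [562.7, 30.2, 102.1]
ee_rot: [-0.0, -0.016, 1.0, 0.0]
force: [0.0, 0.5, -0.4]
gripper_width: 0.007
grip_force: 0.0
```

```bash
python3 -m creep '{"xyz":[[0,0,0.02],[0,0,0]],"yaw":[0,0]}'
```

```text
clock: 16.65
eef_pos: [562.6, 30.2, 101.1]
ee_rot: [-0.0, -0.016, 1.0, 0.0]
force: [-0.3, 0.2, 0.5]
gripper_width: 0.005
grip_force: 0.0
```

```bash
python3 -m creep '{"xyz":[[0,0,0.02],[0,0,0]],"yaw":[0,0]}'
```

```text
clock: 16.85
eef_pos: [562.6, 30.2, 100.1]
ee_rot: [-0.0, -0.016, 1.0, 0.0]
force: [-0.3, 0.6, -0.5]
gripper_width: 0.008
grip_force: 0.0
```

```bash
python3 -m creep '{"xyz":[[0,0,0.02],[0,0,0]],"yaw":[0,0]}'
```

```text
clock: 17.05
eef_pos: [562.7, 30.2, 99.1]
ee_rot: [-0.0, -0.016, 1.0, 0.0]
force: [0.6, 1.2, 0.8]
gripper_width: 0.008
grip_force: 0.0
```

```bash
python3 -m creep '{"xyz":[[0,0,0.02],[0,0,0]],"yaw":[0,0]}'
```

```text
clock: 17.25
eef_pos: [562.7, 30.2, 98.1]
ee_rot: [-0.0, -0.016, 1.0, 0.0]
force: [-0.2, 0.7, 0.7]
gripper_width: 0.004
grip_force: 0.0
```

```bash
python3 -m creep '{"xyz":[[0,0,0.02],[0,0,0]],"yaw":[0,0]}'
```

```text
clock: 17.45
eef_pos: [562.7, 30.2, 97.1]
ee_rot: [-0.0, -0.016, 1.0, 0.0]
force: [0.5, -0.3, -0.3]
gripper_width: 0.008
grip_force: 0.0
```

```bash
python3 -m creep '{"xyz":[[0,0,0.02],[0,0,0]],"yaw":[0,0]}'
```

```text
clock: 17.65
eef_pos: [562.7, 30.2, 96.1]
ee_rot: [-0.0, -0.016, 1.0, 0.0]
force: [-0.8, -0.2, 0.5]
gripper_width: 0.008
grip_force: 0.0
```

```bash
python3 -m creep '{"xyz":[[0,0,0.02],[0,0,0]],"yaw":[0,0]}'
```

```text
clock: 17.85
eef_pos: [562.8, 30.2, 95.7]
ee_rot: [0.0, -0.016, 1.0, 0.0]
force: [-1.4, 0.0, 7.0]
gripper_width: 0.002
grip_force: 3.2
```

```bash
python3 -m creep '{"xyz":[[0,0,0.02],[0,0,0]],"yaw":[0,0]}'
```

```text
clock: 18.05
eef_pos: [562.9, 30.2, 95.4]
ee_rot: [0.0, -0.016, 1.0, 0.0]
force: [-5.1, -0.3, 14.5]
gripper_width: 0.006
grip_force: 7.3
```

Contact at z≈95.9, with stiffness about 7.5 N per mm commanded. I'll press to about 19 N and start drawing in short checked pulls.

```bash
python3 -m creep '{"xyz":[[0,0,0.012],[0.02,0,0],[0.03,0,0],[0.03,0,0],[0.03,0,0]],"yaw":[0,0,0,0,0]}'
```

```text
clock: 18.55
eef_pos: [561.0, 30.2, 95.6]
ee_rot: [0.004, -0.016, 1.0, 0.0]
force: [6.4, -0.3, 7.0]
gripper_width: 0.002
grip_force: 3.7
```

```bash
python3 -m creep '{"xyz":[[0,0,0.02],[0,0,0]],"yaw":[0,0]}'
```

```text
clock: 18.75
eef_pos: [560.9, 30.2, 95.3]
ee_rot: [0.004, -0.016, 1.0, 0.0]
force: [2.0, 0.2, 16.5]
gripper_width: 0.004
grip_force: 8.5
```

```bash
python3 -m creep '{"xyz":[[0.02,0,0.008],[0.03,0,0.008],[0.03,0,0.005],[0,0,0]],"yaw":[0,0,0,0]}'
```

```text
clock: 19.15
eef_pos: [558.7, 30.1, 95.1]
ee_rot: [0.006, -0.016, 1.0, 0.001]
force: [4.5, -0.3, 20.6]
gripper_width: 0.001
grip_force: 10.1
```

```bash
python3 -m creep '{"xyz":[[0.03,0,0],[0.03,0,0],[0.03,0,0],[0.03,0,0]],"yaw":[0,0,0,0]}'
```

```text
clock: 19.55
eef_pos: [552.9, 29.9, 95.0]
ee_rot: [0.006, -0.016, 1.0, 0.001]
force: [5.6, 0.4, 19.3]
gripper_width: 0.008
grip_force: 9.6
```

```bash
python3 -m creep '{"xyz":[[0.03,0,0],[0.03,0,0],[0.03,0,0],[0.03,0,0],[0.03,0,0]],"yaw":[0,0,0,0,0]}'
```

```text
clock: 20.05
eef_pos: [545.2, 29.6, 94.9]
ee_rot: [0.006, -0.016, 1.0, 0.0]
force: [5.5, -0.7, 19.3]
gripper_width: 0.003
grip_force: 9.3
```

```bash
python3 -m creep '{"xyz":[[0.03,0,0],[0.03,0,0],[0.03,0,0],[0.03,0,0],[0.03,0,0]],"yaw":[0,0,0,0,0]}'
```

```text
clock: 20.55
eef_pos: [537.7, 29.4, 94.8]
ee_rot: [0.006, -0.016, 1.0, 0.0]
force: [5.6, -0.4, 17.9]
gripper_width: 0.008
grip_force: 8.9
```

Steady. I'll add a touch of pressure and continue.

```bash
python3 -m creep '{"xyz":[[0.03,0,0.004],[0.03,0,0],[0.03,0,0.002],[0.03,0,0],[0.03,0,0]],"yaw":[0,0,0,0,0]}'
```

```text
clock: 21.05
eef_pos: [530.4, 29.1, 94.5]
ee_rot: [0.006, -0.016, 1.0, 0.0]
force: [5.0, -1.2, 19.5]
gripper_width: 0.003
grip_force: 9.6
```

```bash
python3 -m creep '{"xyz":[[0.03,0,0.002],[0.03,0,0],[0.03,0,0],[0.03,0,0],[0.03,0,0]],"yaw":[0,0,0,0,0]}'
```

```text
clock: 21.55
eef_pos: [522.9, 28.9, 94.4]
ee_rot: [0.006, -0.016, 1.0, 0.0]
force: [6.0, -0.4, 19.8]
gripper_width: 0.003
grip_force: 9.6
```

```bash
python3 -m creep '{"xyz":[[0.03,0,0.002],[0.03,0,0],[0.03,0,0],[0.03,0,0],[0.03,0,0]],"yaw":[0,0,0,0,0]}'; python3 - <<'E'
from h import *
from station import vision
c=vision.camera("top");np.savez("pics/t4.npz",**c);cv2.imwrite("pics/t4.png",cv2.resize(c["frame"][140:270,250:380],None,fx=4.5,fy=4.5,interpolation=2))
E
```

```text
clock: 22.05
eef_pos: [515.4, 28.6, 94.3]
ee_rot: [0.006, -0.016, 1.0, 0.0]
force: [5.7, -1.2, 20.1]
gripper_width: 0.004
grip_force: 9.6
```

View pics/t4.png

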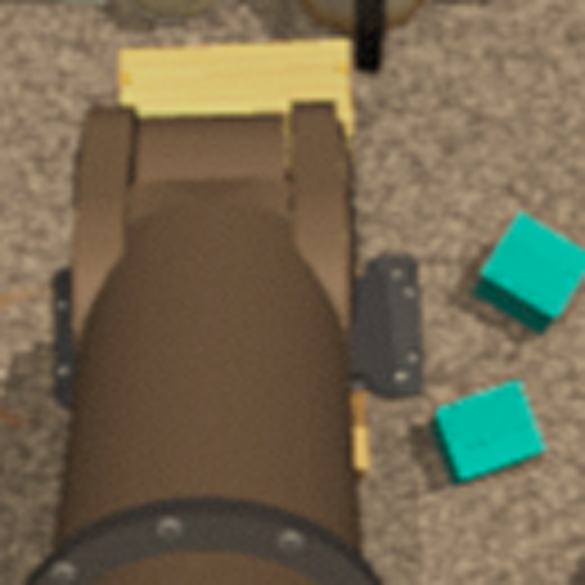

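The arm hides the lid in the top view. The drag force, steady near 6 N, says the lid is being carried. Continue.

```bash
python3 -m creep '{"xyz":[[0.03,0,0.001],[0.03,0,0],[0.03,0,0.001],[0.03,0,0],[0.03,0,0]],"yaw":[0,0,0,0,0]}'
```

```text
clock: 22.6
eef_pos: [507.9, 28.3, 94.1]
ee_rot: [0.006, -0.016, 1.0, 0.0]
force: [5.9, -1.6, 19.7]
gripper_width: 0.006
grip_force: 9.6
```

```bash
python3 -m creep '{"xyz":[[0.03,0,0.001],[0.03,0,0],[0.03,0,0.001],[0.03,0,0],[0.03,0,0]],"yaw":[0,0,0,0,0]}'
```

```text
clock: 23.1
eef_pos: [500.4, 28.0, 93.9]
ee_rot: [0.006, -0.016, 1.0, 0.0]
force: [5.2, -1.7, 18.7]
gripper_width: 0.009
grip_force: 9.6
```

```bash
python3 -m creep '{"xyz":[[0.03,0,0.001],[0.03,0,0],[0.03,0,0.001],[0.03,0,0],[0.03,0,0]],"yaw":[0,0,0,0,0]}'
```

```text
clock: 23.6
eef_pos: [492.9, 27.8, 93.8]
ee_rot: [0.006, -0.016, 1.0, 0.0]
force: [5.2, -1.3, 19.7]
gripper_width: 0.004
grip_force: 9.6
```

```bash
python3 -m creep '{"xyz":[[0.03,0,0.001],[0.03,0,0],[0.03,0,0.001],[0.03,0,0],[0.03,0,0]],"yaw":[0,0,0,0,0]}'
```

```text
clock: 24.1
eef_pos: [485.3, 27.5, 93.6]
ee_rot: [0.006, -0.016, 1.0, 0.0]
force: [5.9, -1.7, 19.9]
gripper_width: 0.008
grip_force: 9.6
```

```bash
python3 -m creep '{"xyz":[[0.03,0,0.001],[0.03,0,0],[0.03,0,0.001]],"yaw":[0,0,0]}'
```

```text
clock: 24.4
eef_pos: [480.9, 27.3, 93.5]
ee_rot: [0.006, -0.016, 1.0, 0.0]
force: [4.9, -1.7, 20.4]
gripper_width: 0.006
grip_force: 10.0
```

```bash
python3 -m creep '{"xyz":[[0.03,0,0],[0.03,0,0.001]],"yaw":[0,0]}'
```

```text
clock: 24.6
eef_pos: [479.3, 27.5, 93.6]
ee_rot: [0.007, -0.016, 1.0, 0.001]
force: [10.1, -1.3, 14.4]
gripper_width: 0.002
grip_force: 7.2
```

Fx jumped to 10 N at x≈479, close to the 478 expected for shut. Lift straight off and look.

```bash
python3 -m creep '{"xyz":[[0,0,-0.02],[0,0,-0.04],[0,0,-0.1],[0,0,-0.2],[0,0,-0.4],[0,0,-0.4],[0,0,-0.5],[0,0,-0.5],[0,0.5,-0.3],[0,0.7,0],[0,0.7,0],[0,0.7,0],[0,0.7,0],[0,0.7,0],[0,0.7,0],[0,0.4,0],[0,0,0],[0,0,0]],"yaw":[0,0,0,0,0,0,0,0,0,0,0,0,0,0,0,0,0,0]}'
python3 - <<'E'
from h import *
from station import vision
c=vision.camera("top");np.savez("pics/t5.npz",**c);cv2.imwrite("pics/t5.png",cv2.resize(c["frame"][135:265,250:420],None,fx=4.5,fy=4.5,interpolation=2))
E
```

```text
clock: 26.4
eef_pos: [463.7, 281.8, 213.6]
ee_rot: [-0.0, -0.016, 1.0, -0.0]
force: [0.1, -1.4, 0.1]
gripper_width: 0.003
grip_force: 0.0
```

View pics/t5.png

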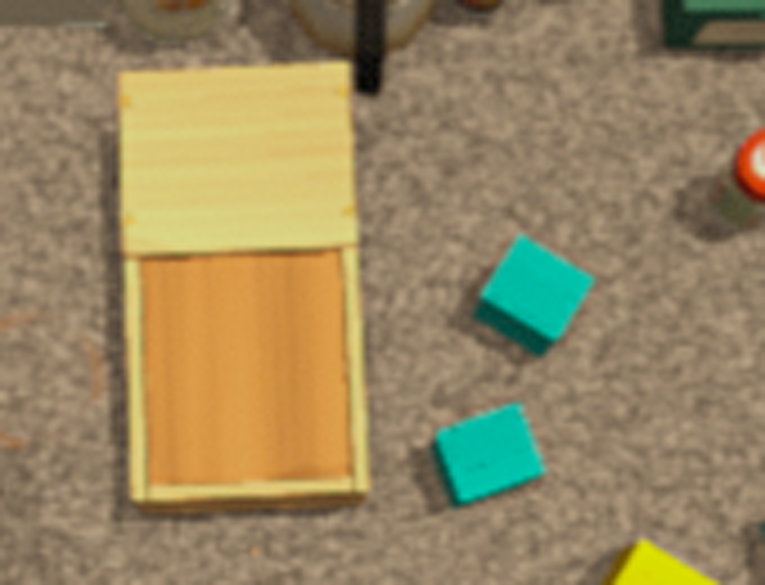

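The lid fills the opening right up to the front wall (edge at row ~486), and nothing else has moved. I'll check the pixel profile for a hidden gap.

```bash
python3 - <<'E'
from h import *
c=dict(np.load("pics/t5.npz"));f=c["frame"]
print(f[234:250,285:322].mean(1).round().tolist())
n=np.array([1,.032])
for x in(-65,-61,-57): print(x,proj(c,[520.6+x,28.7+.032*x,93.5 if x>-65 else 104])) 
E
```

```text
[[69.0, 148.0, 214.0], [69.0, 149.0, 213.0], [69.0, 148.0, 213.0], [69.0, 149.0, 213.0], [68.0, 147.0, 212.0], [67.0, 146.0, 211.0], [65.0, 143.0, 208.0], [72.0, 147.0, 204.0], [97.0, 173.0, 209.0], [117.0, 196.0, 219.0], [106.0, 183.0, 209.0], [71.0, 130.0, 162.0], [45.0, 86.0, 118.0], [44.0, 79.0, 110.0], [50.0, 75.0, 98.0], [65.0, 83.0, 98.0]]
-65 [[304.98507926 242.01108516]]
-61 [[305.03389517 240.80596487]]
-57 [[304.97825833 239.22906006]]
```

No dark gap, and the stop was felt. Handing in.

```bash
python3 -c "
from station import workorder; print(workorder.close_job())"
```

```text
the job is handed in; nothing more can be done
None
```

I set the tea carton down upright in the front compartment and released it, drew the lid home against the front wall with about 20 N of pressure, and handed the job in at about 26 s; no verdict came back.

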